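Close the axial-stop gap on a rotor balancing bench to its gauge mark

ROBOT

A 7-joint arm with a two-finger parallel gripper is mounted at the origin on the work surface. World frame = base frame: x ahead of the robot, y to its left, z up, the work surface at z = 0. Lengths are in m, angles in degrees, forces in N, time in s.
With the tool pointing down it reaches from about 0.425 to 0.875 m from the base axis. Payload 4.7 kg.
Tool frame: the origin (TCP) lies at the very end of the fingers, on their centre line; the grasp point (between the pads) lies 19 mm behind it; z points along the fingers, y is the direction in which the jaws open and shut (so a half turn about z gives the same grasp; the last joint's range is limited). The gripper opens to 87 mm and grips with 3 to 60 N. Pads are 19 mm wide; open, the fingers measure 117 mm over their backs; the gripper's body (75 mm by 190 mm) begins 51 mm behind the grasp point.
Start: joints at [65.438, 18.392, -4.016, 83.108, 1.295, 78.541, -3.26], TCP at [0.278, -0.587, 0.223] pointing down, gripper open.
Joint ranges: [-163.93, 163.93], [-17.29, 119.83], [-79.2, 71.16], [3.27, 140.29], [-89.18, 269.18], [5.43, 117.66], [-154.24, 154.24]. Speed limits (degrees/s): [147.25, 147.25, 180, 180, 180, 180, 180].

INTERFACE

Orientations are given as [roll, pitch, yaw] about the fixed x, y, z axes, in that order (R = Rz(yaw) Ry(pitch) Rx(roll)).
In Python, from cell import monitor, read_camera, camera_info, env, look_for gives the robot as it stands.
- The arm moves only by the tool servo_tool, never from a script. Its argument "commands" is one flat list of numbers, 6 for each row, row after row: the shift along the tool's x, y, z in mm, then the turn, a rotation vector about the tool's x, y, z in degrees. A call has 1 to 10 rows; each row shifts and turns the commanded pose from where the row before left it, along the tool's axes as they then stand; what a row does not reach is not made up. A row lasts 1/10 s, in which the tool goes at most 50 mm and 8.59 degrees, less where a joint would pass 70% of its speed; a pose out of reach is approached as far as the arm can. A call is refused whole if a number of a shift passes 50 or a number of a turn 8.59, either way. A call with a gripper value outside its range is refused whole. "jaw" is the finger opening in mm, from 0 to 87, set as the call begins (left out, the last holds). The fingers move at their own pace and stop on an object; "newtons" is the grip in N (left out, the last holds). Time passes only in rows, so rows that do not move let the fingers close. It gives the time, the measured TCP pose, the force and the opening at its end, in the units of the state.
- monitor.get_obs(): the state, without advancing time (a new reading comes with each control period).
- read_camera(name): name is "side" or "top" or "wrist"; returns (picture, depth): 480x640x3 uint8, red, green, blue; 480x640 float32, m along the optical axis (not along the pixel's ray), 0 where there is no reading.
- camera_info(name): a dict with "camera_matrix" (3x3 intrinsics, pixels), "R" (3x3) and "t" (3): a world point X has camera coordinates R X + t; the wrist camera has in their place "T_tool_cam" (4x4, takes a point from camera to tool coordinates, whose origin is the TCP and whose axes are the flange's). Camera axes: x right, y down, z forward; pixel columns grow to the right and rows downward; lengths in m; the calibration is good to about 2 mm. The wrist camera is an equidistant fisheye: a pixel r from the principal point sees the ray r / f radians off the axis. A picture is of the moment at which its call begins: read the wrist's pose just before it. camera_info takes no time and is no camera call.
- env.sign_off(): hands the job in, once; it reports no verdict.
Trained networks look in the newest picture that a camera, given by its name, has taken for a name from the list of things; names that differ only in an ending like _2 or _b are one class to them, and where a whole thing is asked for, a point or a joint stands for the part that bears it (a point fixed in the world has none). Each returns a list of dicts, best first, with "conf" (0 to 1); they miss things now and then, are a little off and sometimes report something else, mostly with a low value. They report only what shows in the picture. A call takes as long as a camera call.
- look_for(camera, label): "box" ([left, top, width, height] in pixels, round what is visible of it).
The state is a dict: "time_s": time; "qpos": joint angles; "joint_velocities": joint speeds; "effort": joint torques, N m; "tool_pos": TCP position; "tool_rot": TCP orientation; "force": force on the tool from outside, world axes, zero at the start; "wrist_torque": the same for the moment, N m; "grip_width": finger opening in m.
Only numpy, scipy, OpenCV 4.12 (cv2) and the standard library are available. Lean on these libraries where they do the work, as an engineer would, in place of code of your own. Each camera call takes 0.05 s, during which the arm holds its last target.

TASK

On the balancing bench, roll the knurled wheel with a fingertip on its top, stroke by stroke towards the rotor, until the black pointer of the blue axial stop stands inside the red gauge mark on the white scale. Move the stop only by rolling the wheel, never by pushing the stop itself, and leave the brass weight, the bearing ring and the jar where they stand. Finish with the hand clear of everything.

Things in the scene. Friction and masses are not known exactly. Their poses are not given: they have to be found in the camera images.
- wheel_top (a point): crest of the knurled wheel at rest, 99 mm above the bench; does not turn with the wheel. z up, +y along the bed from wheel to rotor, x along the axle. Grey cheeks beside the wheel: tops 11 mm below this point, reaching 26 mm in x and 45 mm in y either way. The stop's post (117 mm tall) starts 112 mm away in +y and moves away; the rotor (139 mm tall) begins 235 mm away in +y
- wheel: knurled wheel, silver ribs, four orange, 69 mm diameter, 26 mm wide, on a rigid axle; origin at its centre, frame turns with it. Top rolled towards wheel_top's +y sends the stop to the rotor, 10 mm per rad (29 mm per 100 mm of rim); rolls back too, stays where left. Turning needs about 0.6 N at the rim: a fingertip resting on the crest with 3 N or more, drawn level along y, does not slip
- stop_slide: blue axial stop on the bed, block 58 x 60 x 18 mm with a post and a steel ball tip pointing at the brass shaft end; origin at the centre of the block's underside, 41 mm above the bench; y is its direction of travel, towards the rotor. Not to be pushed
- pointer (a point): tip of the black pointer (2.5 mm wide) on the stop, over the white scale strip on the +x side of the bed, 45 mm above the bench; axes as wheel_top
- mark (a point): centre of the red gauge mark, a band 6 mm wide along y and 26 mm long across the scale, 43 mm above the bench; axes as wheel_top. It does not move in a run; at the start it lies 25 to 55 mm in +y from the pointer
- trial_weight: loose brass weight with a knob, 34 mm diameter, 42 mm tall, origin under its centre; stands on the bench
- bearing: loose steel bearing ring, 46 mm diameter, 14 mm tall, origin under its centre; lies on the bench
- putty_jar: loose white jar with yellow lid, 42 mm diameter, 50 mm tall, origin under its centre; stands on the bench

How it is judged (in metres and radians):
On the way:
1. a fingertip on the wheel has brought the pointer into the red mark (contact force between the fingers and wheel above 0.3 N and y of pointer in the frame of mark between -0.0035 and 0.0035 m), for 0.05 s.
At the end, for the whole second after the job is handed in: the pointer's tip stands within 3.5 mm of the centre of the red mark along the scale, the stop is at rest, and the weight, ring and jar are within 15 mm of where they stood (y of pointer in the frame of mark between -0.0035 and 0.0035 m and linear speed of stop_slide below 0.003 m/s and distance of each of trial_weight, bearing, putty_jar from where it was at the start of the episode below 0.015 m); the robot touches nothing.
It fails at once if the stop is pushed directly (over 2 N) (contact force between any of the fingers, the arm and stop_slide above 2 N).
It fails at once if the weight, ring or jar is lifted or moved by more than 15 mm (distance of any of trial_weight, bearing, putty_jar from where it was at the start of the episode above 0.015 m).
It also fails if it takes over 54 s, if anything falls off the work surface, if the arm or the gripper's body presses on something with over 40 N, if the wrist force passes 120 N, or if a joint passes its speed limit or range.

## Working session

There is one attempt and no reset: what is moved stays moved. The work goes in short steps, Python scripts to look and compute and a tool call to move; the robot and the scene stay as the last step left them, time stands still between calls to the robot, and variables do not carry over. Pictures are saved under pics/ and viewed, and the job is handed in when it is done.

Besides the shell and the picture viewer there is one more tool, called as name(argument=value, ...) on one line, values as JSON. servo_tool: Moves the arm, as the interface text tells. Its arguments: {"type":"object","properties":{"commands":{"type":"array","items":{"type":"number"}},"jaw":{"type":"number"},"newtons":{"type":"number"}},"required":["commands"]}

```bash
mkdir -p pics; ls; python3 - <<'E'
from cell import monitor, read_camera, camera_info, env, look_for
import cv2
print(monitor.get_obs())
for n in ("side","top"):
    p,d=read_camera(n); cv2.imwrite(f"pics/{n}0.png",p[:,:,::-1])
    import numpy as np; np.savez(f"pics/{n}0.npz",p=p,d=d)
    print(n,camera_info(n))
    for l in ("wheel","pointer","mark","stop_slide"):
        print(l,[(r["box"],r["conf"]) for r in look_for(n,l)][:2])
E
```

```text
pics
{'time_s': 0.0, 'qpos': array([65.43754872, 18.44049163, -4.01424972, 83.17514872,  1.29567657,
       78.54133631, -3.26047899]), 'joint_velocities': array([-0.04926233,  0.06536329, -0.04984098, -0.01407815, -0.01540137,
        0.02134989, -0.00866159]), 'effort': array([-1.46998882e-04, -4.91298902e+01, -4.04102588e-01, -3.12526917e+01,
       -6.39215251e-02,  4.37383074e-02,  1.73961776e-04]), 'tool_pos': array([ 0.27820066, -0.58683587,  0.22144296]), 'tool_rot': array([-1.79888300e+02,  6.85528500e-03,  2.53706529e+01]), 'force': array([-0.31382319,  0.16351908,  0.60736528]), 'wrist_torque': array([ 0.02857114,  0.02623835, -0.05104067]), 'grip_width': 0.08693168076518927}
side {'camera_matrix': array([[489.62670074,   0.        , 329.81234982],
       [  0.        , 489.62670074, 242.07086653],
       [  0.        ,   0.        ,   1.        ]]), 'R': array([[-0.9725743 , -0.23234641, -0.01069451],
       [-0.13308375,  0.59360424, -0.79367671],
       [ 0.19075623, -0.77048631, -0.60824576]]), 't': array([0.52216937, 0.19595255, 0.6316903 ])}
wheel [([346.8, 198.1, 26.2, 40.0], 0.84)]
pointer [([314.8, 236.2, 50.2, 48.0], 0.76)]
mark [([197.5, 191.7, 204.1, 287.5], 0.6), ([301.3, 280.2, 14.6, 1.5], 0.55)]
stop_slide [([316.0, 234.9, 47.2, 53.6], 0.82)]
top {'camera_matrix': array([[522.4011584 ,   0.        , 314.61147807],
       [  0.        , 522.4011584 , 244.46455748],
       [  0.        ,   0.        ,   1.        ]]), 'R': array([[ 0.01870003, -0.99903618, -0.03971169],
       [-0.98777936, -0.0123133 , -0.15537152],
       [ 0.15473279,  0.04213184, -0.98705758]]), 't': array([-0.06353624,  0.57489191,  0.6564373 ])}
wheel [([388.1, 268.6, 54.6, 25.9], 0.69)]
pointer [([292.8, 245.8, 63.7, 56.0], 0.7)]
mark [([305.5, 227.6, 5.2, 19.0], 0.56), ([36.1, 215.3, 439.1, 119.0], 0.26)]
stop_slide [([294.3, 245.7, 64.3, 55.0], 0.59), ([314.2, 350.2, 23.0, 30.7], 0.59)]
```

View pics/top0.png

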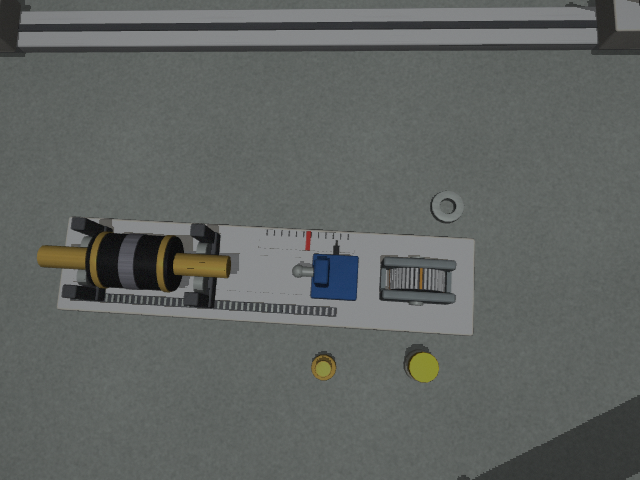

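View pics/side0.png

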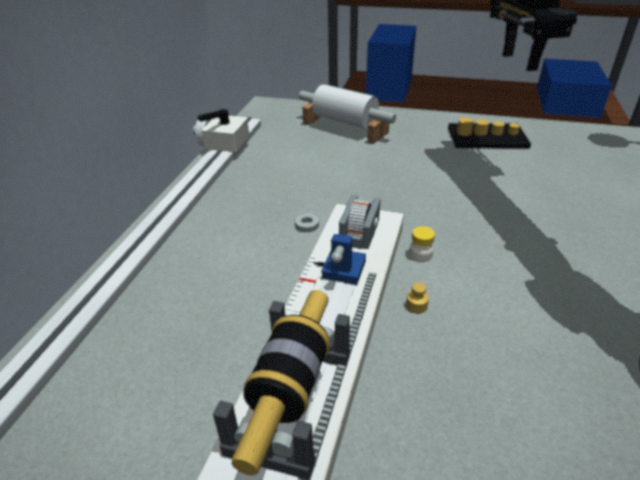

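```bash
python3 - <<'E'
import cv2,numpy as np
p=np.load("pics/top0.npz")["p"][215:315,270:470,::-1]
cv2.imwrite("pics/topz.png",cv2.resize(p,None,fx=4,fy=4,interpolation=cv2.INTER_CUBIC))
E
```

```text
(no output)
```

View pics/topz.png

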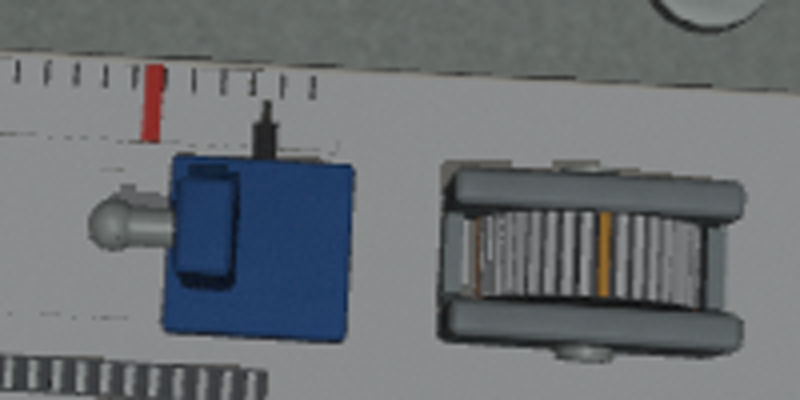

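```bash
cat > h.py <<'E'
import numpy as np
from cell import camera_info
def ray(cam,u,v,z):
    c=camera_info(cam);K=c["camera_matrix"];R=np.array(c["R"]);t=np.array(c["t"])
    d=R.T@np.linalg.inv(K)@np.array([u,v,1.]);o=-R.T@t
    return o+d*(z-o[2])/d[2]
def cloud(cam,d):
    c=camera_info(cam);K=c["camera_matrix"];R=np.array(c["R"]);t=np.array(c["t"])
    v,u=np.mgrid[:480,:640]
    P=np.stack([(u-K[0,2])/K[0,0]*d,(v-K[1,2])/K[1,1]*d,d],-1)
    return (P-t)@R
E
python3 - <<'E'
from h import *
import cv2
f=np.load("pics/top0.npz");d=f["d"];p=f["p"]
P=cloud("top",d)
z=lambda a,b:(270+a/4,215+b/4)
pt=ray("top",*z(267,100),.045);mk=ray("top",*z(153,103),.043)
print("ptr",pt,"mark",mk)
# cheeks
reg=np.zeros((480,640),bool);reg[250:310,370:465]=1
m=reg&(P[...,2]>.075)
Q=P[m];print(len(Q),Q.min(0),Q.max(0))
ch=reg&(abs(P[...,2]-.088)<.004)
q=P[ch][:,:2].astype(np.float32);r=cv2.minAreaRect(q);print("cheeks",r,np.percentile(P[ch][:,2],[5,50,95]))
w=reg&(P[...,2]>.0955);print("crest",P[w].mean(0),P[w].max(0),w.sum())
for (u,v) in [(430,270),(390,280),(418,290),(418,262)]: print(P[v,u],)
b=cv2.findNonZero(((p.min(-1)>110)).astype(np.uint8)*0+0) 
# bed axis by post / bed edges
e1=ray("top",475,238,.041);e2=ray("top",473,333,.041);e3=ray("top",60,310,.041);e4=ray("top",68,218,.041)
print(e1,e2,e3,e4)
for a,b in((e1,e4),(e2,e3)): print(np.degrees(np.arctan2(-(b-a)[0],(b-a)[1])))
# side checks
for n,uv,zz in(("mark side",(308,280),.043),): print(n,ray("side",*uv,zz))
E
```

```text
ptr [ 0.58201848 -0.08412328  0.045     ] mark [ 0.58086557 -0.04587807  0.043     ]
2655 [ 0.46748212 -0.23099737  0.07508645] [ 0.55519588 -0.08405309  0.73474012]
cheeks ((0.5272974967956543, -0.18556973338127136), (0.0889992043375969, 0.0529048889875412), 87.5770492553711) [0.08457033 0.08654246 0.09067135]
crest [ 0.52476231 -0.18213273  0.12494143] [ 0.54030792 -0.08405309  0.73474012] 417
[ 0.53778389 -0.19794138  0.09680689]
[ 0.52717668 -0.15210838  0.07100612]
[ 0.51446345 -0.18580624  0.07973326]
[ 0.54861819 -0.18508769  0.08700068]
[ 0.58761043 -0.2679985   0.041     ] [ 0.4627435  -0.26188464  0.041     ] [0.48273248 0.28664492 0.041     ] [0.60901642 0.28748674 0.041     ]
-2.206839077318562
-2.0869942481061745
mark side [ 0.58138912 -0.04431682  0.043     ]
```

servo_tool(commands=[0, 0, 0, 0, 0, 6.9, 0, 0, 0, 0, 0, 6.9, 0, 0, 0, 0, 0, 6.9, 0, 0, 0, 0, 0, 6.9, 0, 0, 0, 0, 0, 0], jaw=0, newtons=20)

```text
time_s: 1.0
tool_pos: [0.2785, -0.5874, 0.2226]
tool_rot: [180.0, 0.0, -2.2]
force: [0.5, -0.2, -0.6]
grip_width: 0.0549
```

servo_tool(commands=[23, -39.5, 8, 0, 0, 0, 23, -39.5, 8, 0, 0, 0, 23, -39.5, 8, 0, 0, 0, 23, -39.5, 8, 0, 0, 0, 23, -39.5, 8, 0, 0, 0, 23, -39.5, 8, 0, 0, 0, 23, -39.5, 8, 0, 0, 0, 23, -39.5, 8, 0, 0, 0, 23, -39.5, 8, 0, 0, 0, 23, -39.5, 8, 0, 0, 0])

```text
time_s: 2.0
tool_pos: [0.5245, -0.2001, 0.1427]
tool_rot: [180.0, -0.0, -2.0]
force: [0.4, -1.3, -0.2]
grip_width: 0.0005
```

servo_tool(commands=[0, 0, 0, 0, 0, 0, 0, 0, 0, 0, 0, 0, 0, 0, 0, 0, 0, 0])

```text
time_s: 2.3
tool_pos: [0.5231, -0.2032, 0.1427]
tool_rot: [179.9, 0.0, -2.2]
force: [-0.5, -1.3, -0.7]
grip_width: 0.0005
```

servo_tool(commands=[3, -4, 18, 0, 0, 0, 0, 0, 18, 0, 0, 0, 0, 0, 4, 0, 0, 0, 0, 0, 1, 0, 0, 0, 0, 0, 0, 0, 0, 0])

```text
time_s: 2.8
tool_pos: [0.5269, -0.1988, 0.1023]
tool_rot: [180.0, -0.0, -2.3]
force: [0.3, -0.0, 0.1]
grip_width: 0.0004
```

```bash
python3 - <<'E'
from cell import *
import cv2,numpy as np
p,d=read_camera("wrist");cv2.imwrite("pics/w1.png",p[:,:,::-1])
p,d=read_camera("side");cv2.imwrite("pics/s1.png",cv2.resize(p[150:300,250:450,::-1],None,fx=4,fy=4,interpolation=2))
print(monitor.get_obs()["tool_pos"],monitor.get_obs()["force"])
E
```

```text
[ 0.5273279  -0.1984346   0.10262762] [-0.31116075  0.37307967 -0.15113752]
```

View pics/s1.png

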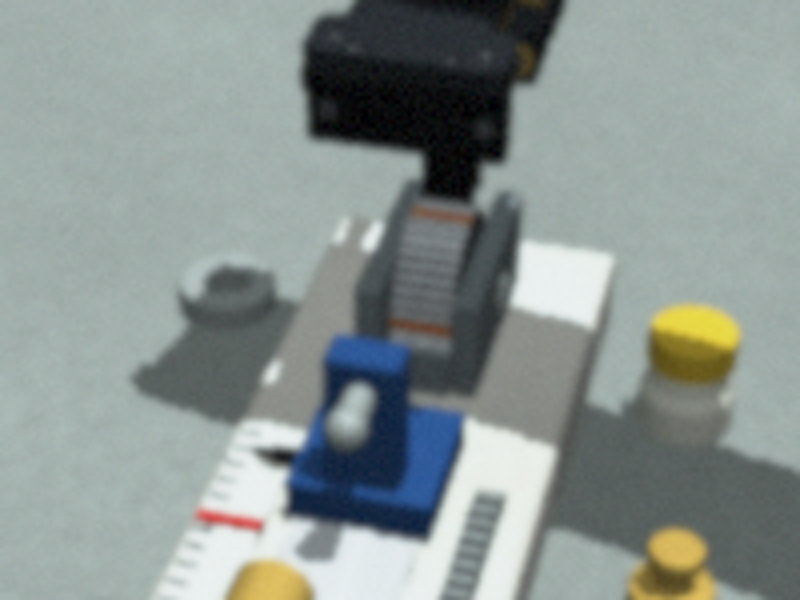

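View pics/w1.png

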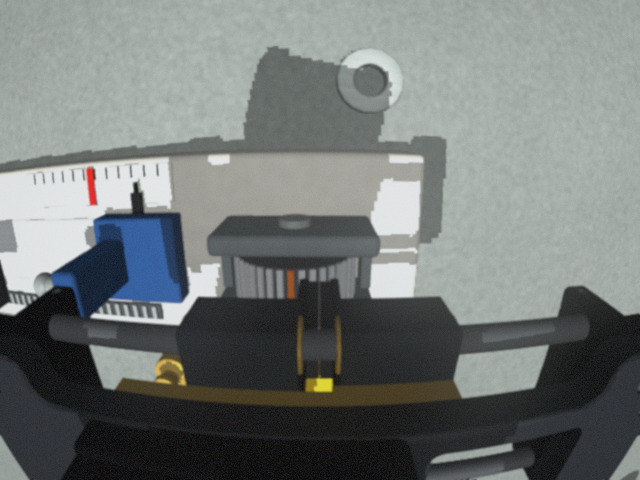

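The side and wrist views show the closed fingers over the wheel between the cheeks. The pointer (wrist px 137,185) and red mark (91,187) both stay visible from the wrist. I'll descend gently.

servo_tool(commands=[0, 0, 1, 0, 0, 0, 0, 0, 1, 0, 0, 0, 0, 0, 0, 0, 0, 0])

```text
time_s: 3.2
tool_pos: [0.5268, -0.1977, 0.0996]
tool_rot: [180.0, 0.0, -2.2]
force: [0.8, 0.9, 0.9]
grip_width: 0.0004
```

servo_tool(commands=[0, 0, 1, 0, 0, 0, 0, 0, 0, 0, 0, 0])

```text
time_s: 3.4
tool_pos: [0.527, -0.1977, 0.0988]
tool_rot: [180.0, -0.0, -2.2]
force: [-0.7, 1.0, 1.2]
grip_width: 0.0006
```

servo_tool(commands=[0, 0, 1, 0, 0, 0, 0, 0, 0, 0, 0, 0])

```text
time_s: 3.6
tool_pos: [0.5271, -0.1984, 0.0984]
tool_rot: [179.9, -0.0, -2.2]
force: [-0.8, -1.0, 4.0]
grip_width: 0.0005
```

servo_tool(commands=[0, 0, 0.7, 0, 0, 0, 0, -4, 0, 0, 0, 0, 0, -5, 0, 0, 0, 0, 0, -5, 0, 0, 0, 0, 0, -5, 0, 0, 0, 0, 0, -5, 0, 0, 0, 0, 0, 0, 0, 0, 0, 0])

```text
time_s: 4.3
tool_pos: [0.5286, -0.173, 0.0985]
tool_rot: [180.0, -0.1, -2.2]
force: [-2.0, 2.1, 8.8]
grip_width: 0.0007
```

```bash
cat >look.py <<'E'
from cell import *
import cv2,numpy as np,sys
o=monitor.get_obs();p,d=read_camera("wrist")
print(o["tool_pos"],o["force"],o["time_s"])
cv2.imwrite(f"pics/{sys.argv[1]}.png",cv2.resize(p[100:320,:320,::-1],None,fx=2.5,fy=2.5,interpolation=2))
p,d=read_camera("top");cv2.imwrite(f"pics/{sys.argv[1]}t.png",cv2.resize(p[215:315,270:470,::-1],None,fx=4,fy=4,interpolation=2))
E
python3 look.py a1
```

```text
[ 0.52857506 -0.17302099  0.0984841 ] [-2.01092591  2.09734457  8.77384891] 4.3
```

View pics/a1.png

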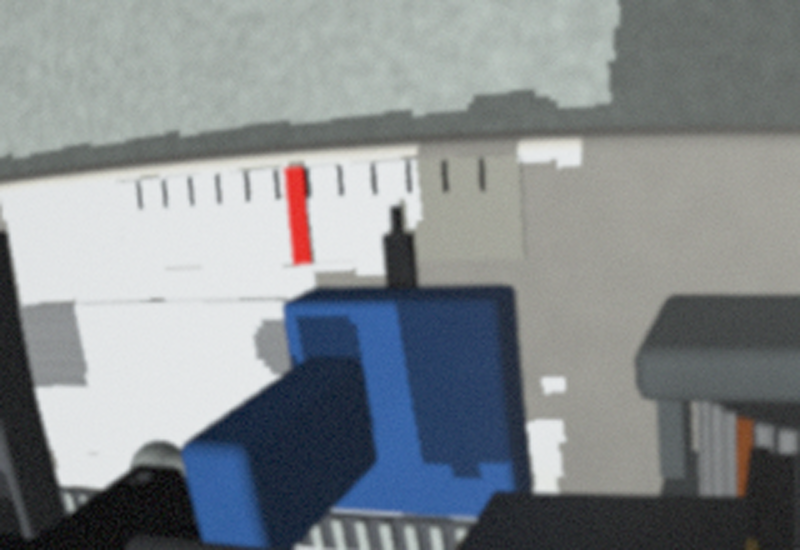

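View pics/a1t.png

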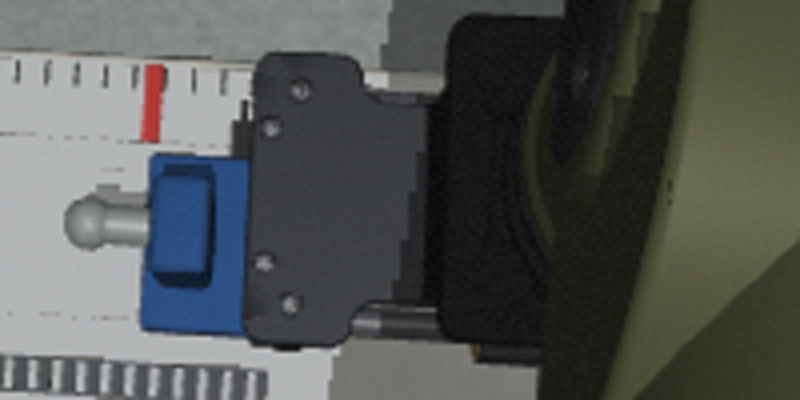

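Stroke one worked: the pointer moved from zoomed px 267 to 244 in the top view, about 7.5 mm, and the red mark stays at 153. Now I'll lift, go back and stroke again.

servo_tool(commands=[0, 0, -8, 0, 0, 0, 0, 13, 0, 0, 0, 0, 0, 13, 0, 0, 0, 0, 0, 0, 0, 0, 0, 0, 0, 0, 6, 0, 0, 0, 0, 0, 2, 0, 0, 0, 0, 0, 0, 0, 0, 0])

```text
time_s: 5.1
tool_pos: [0.527, -0.2013, 0.098]
tool_rot: [179.9, -0.0, -2.3]
force: [-3.1, -2.8, 9.0]
grip_width: 0.0006
```

servo_tool(commands=[0, -4, 0, 0, 0, 0, 0, -5, 0, 0, 0, 0, 0, -5, 0, 0, 0, 0, 0, -5, 0, 0, 0, 0, 0, -5, 0, 0, 0, 0, 0, -2, 0, 0, 0, 0, 0, 0, 0, 0, 0, 0])

```text
time_s: 5.8
tool_pos: [0.5284, -0.1723, 0.0983]
tool_rot: [-180.0, -0.1, -2.1]
force: [-2.8, 2.2, 10.3]
grip_width: 0.0002
```

```bash
python3 look.py a2
```

```text
[ 0.52844969 -0.17232161  0.09825418] [-2.79694688  2.21332544 10.28681372] 5.8
```

View pics/a2.png

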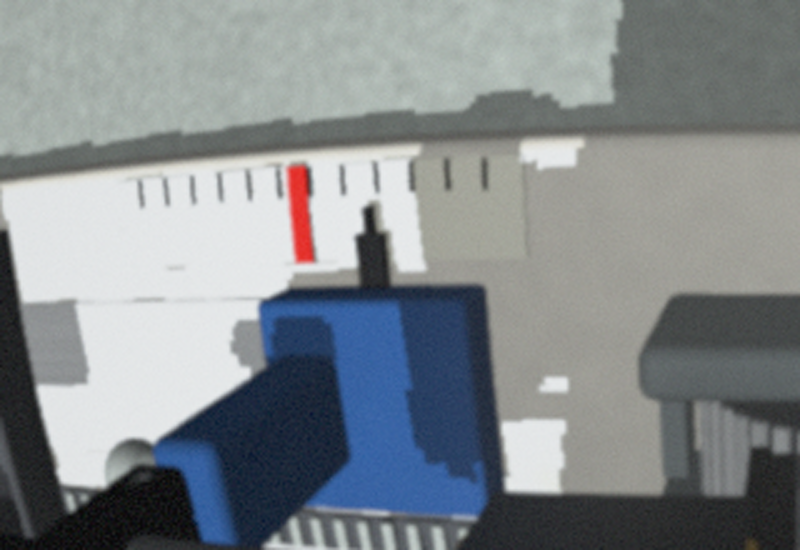

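View pics/a2t.png

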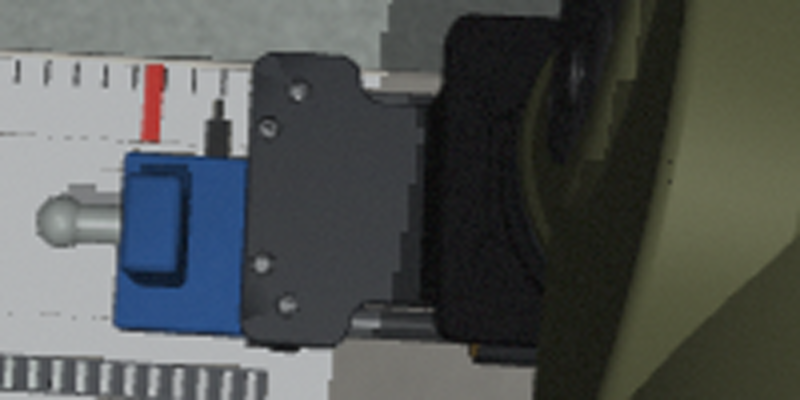

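The pointer is now at top-zoom px 219, so about 22 mm remain. I'll do two more full strokes.

servo_tool(commands=[0, 0, -8, 0, 0, 0, 0, 13, 0, 0, 0, 0, 0, 13, 0, 0, 0, 0, 0, 0, 0, 0, 0, 0, 0, 0, 6, 0, 0, 0, 0, 0, 2, 0, 0, 0, 0, 0, 0, 0, 0, 0])

```text
time_s: 6.6
tool_pos: [0.5269, -0.2013, 0.098]
tool_rot: [179.9, -0.0, -2.3]
force: [-2.4, -3.6, 8.6]
grip_width: 0.0002
```

servo_tool(commands=[0, -4, 0, 0, 0, 0, 0, -5, 0, 0, 0, 0, 0, -5, 0, 0, 0, 0, 0, -5, 0, 0, 0, 0, 0, -5, 0, 0, 0, 0, 0, -2, 0, 0, 0, 0, 0, 0, 0, 0, 0, 0])

```text
time_s: 7.3
tool_pos: [0.5284, -0.1723, 0.0982]
tool_rot: [-180.0, -0.1, -2.1]
force: [-1.8, 3.3, 11.3]
grip_width: 0.0008
```

servo_tool(commands=[0, 0, -8, 0, 0, 0, 0, 13, 0, 0, 0, 0, 0, 13, 0, 0, 0, 0, 0, 0, 0, 0, 0, 0, 0, 0, 6, 0, 0, 0, 0, 0, 2, 0, 0, 0, 0, 0, 0, 0, 0, 0])

```text
time_s: 8.0
tool_pos: [0.5269, -0.2013, 0.098]
tool_rot: [179.9, -0.0, -2.3]
force: [-2.8, -2.1, 8.3]
grip_width: 0.0005
```

```bash
python3 look.py a3
```

```text
[ 0.52693722 -0.20126459  0.09803868] [-2.75441633 -2.10094463  8.27507815] 8.0
```

View pics/a3t.png

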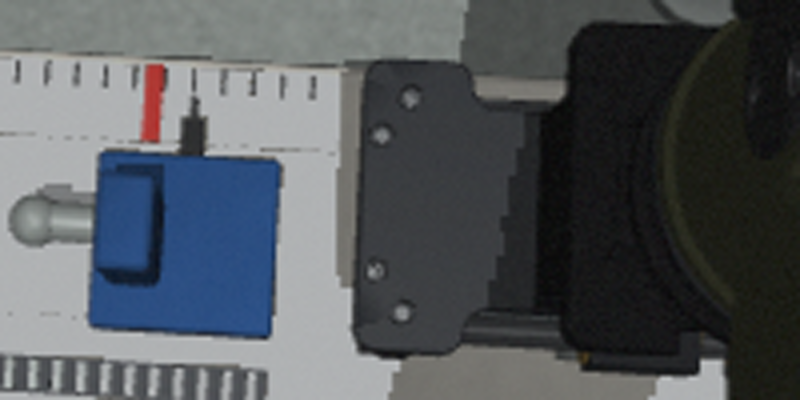

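servo_tool(commands=[0, -4, 0, 0, 0, 0, 0, -5, 0, 0, 0, 0, 0, -5, 0, 0, 0, 0, 0, -5, 0, 0, 0, 0, 0, -5, 0, 0, 0, 0, 0, -2, 0, 0, 0, 0, 0, 0, 0, 0, 0, 0])

```text
time_s: 8.8
tool_pos: [0.5284, -0.1723, 0.0982]
tool_rot: [-180.0, -0.1, -2.1]
force: [-2.7, 1.9, 10.9]
grip_width: 0.0005
```

servo_tool(commands=[0, 0, -8, 0, 0, 0, 0, 13, 0, 0, 0, 0, 0, 13, 0, 0, 0, 0, 0, 0, 0, 0, 0, 0, 0, 0, 6, 0, 0, 0, 0, 0, 2, 0, 0, 0, 0, 0, 0, 0, 0, 0])

```text
time_s: 9.5
tool_pos: [0.527, -0.2012, 0.098]
tool_rot: [179.9, -0.0, -2.3]
force: [-2.5, -2.1, 8.4]
grip_width: 0.0002
```

servo_tool(commands=[0, -4, 0, 0, 0, 0, 0, -5, 0, 0, 0, 0, 0, -2, 0, 0, 0, 0, 0, 0, 0, 0, 0, 0, 0, 0, 0, 0, 0, 0])

```text
time_s: 10.0
tool_pos: [0.5276, -0.1894, 0.0993]
tool_rot: [179.9, -0.1, -2.2]
force: [-4.8, -0.1, 16.5]
grip_width: 0.0004
```

```bash
python3 look.py a4
```

```text
[ 0.52759754 -0.18941327  0.09933268] [-4.80702792 -0.09484812 16.46827991] 10.0
```

View pics/a4t.png

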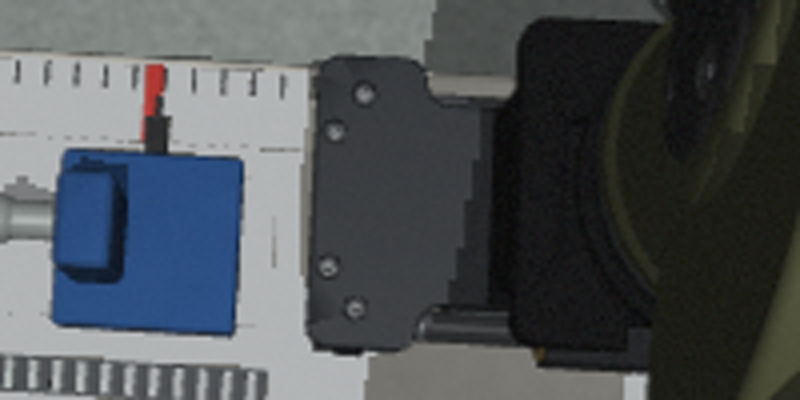

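View pics/a4.png

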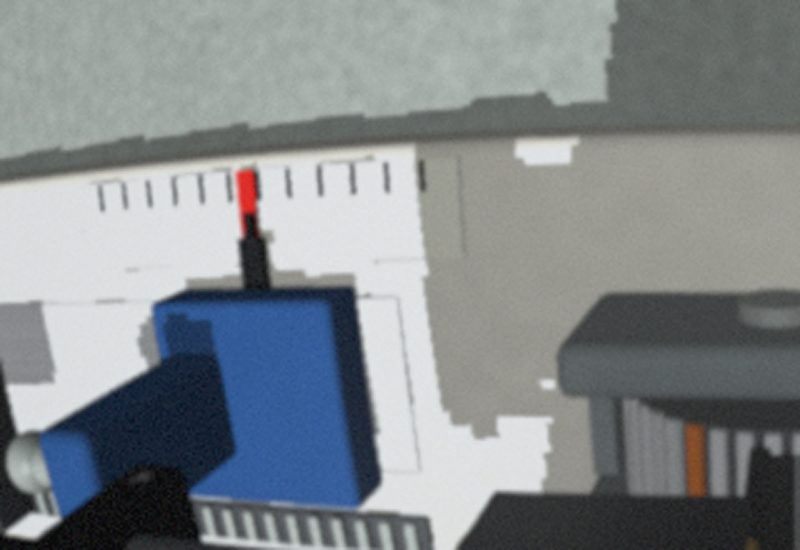

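The pointer tip is at about 159 in the top zoom against the mark at 152.5, so about 2 mm short. I'll add 7 mm of stroke.

servo_tool(commands=[0, -4, 0, 0, 0, 0, 0, -3, 0, 0, 0, 0, 0, 0, 0, 0, 0, 0, 0, 0, 0, 0, 0, 0])

```text
time_s: 10.5
tool_pos: [0.528, -0.1818, 0.0994]
tool_rot: [179.9, -0.1, -2.2]
force: [-5.4, 0.8, 15.5]
grip_width: 0.0007
```

```bash
python3 look.py a5
```

```text
[ 0.52803627 -0.18179212  0.09937865] [-5.43312646  0.83970805 15.51110097] 10.5
```

View pics/a5t.png

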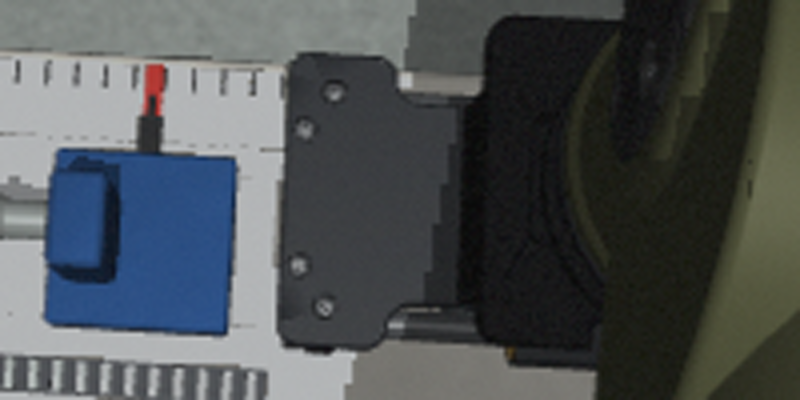

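View pics/a5.png

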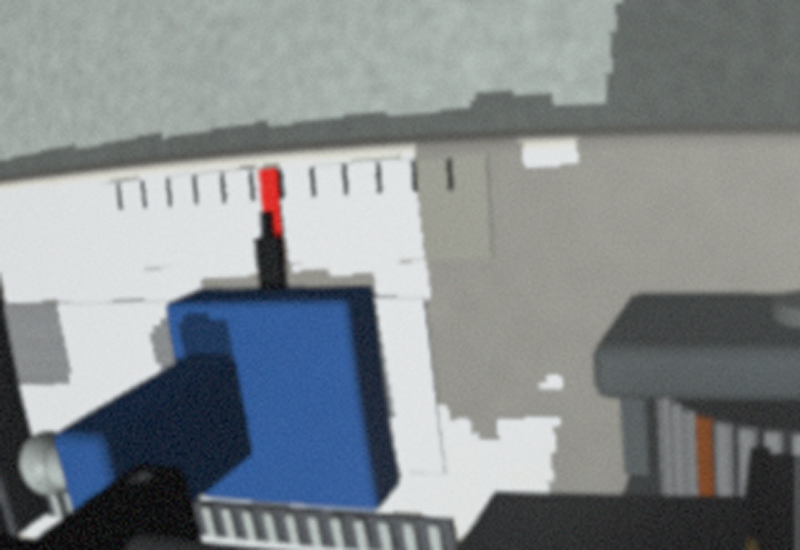

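The top view shows the pointer at px 151–152 inside the mark (centre about 152.5). I'll lift straight off.

servo_tool(commands=[0, 0, -5, 0, 0, 0, 0, 0, -15, 0, 0, 0, 0, 0, -30, 0, 0, 0, 0, 0, -30, 0, 0, 0, 0, 20, -20, 0, 0, 0, 0, 40, 0, 0, 0, 0, 0, 40, 0, 0, 0, 0, 0, 40, 0, 0, 0, 0, 0, 0, 0, 0, 0, 0, 0, 0, 0, 0, 0, 0])

```text
time_s: 11.6
tool_pos: [0.5216, -0.3223, 0.1965]
tool_rot: [-179.9, 0.0, -2.4]
force: [-0.2, 0.8, -0.1]
grip_width: 0.0007
```

```bash
python3 look.py a6; python3 - <<'E'
from cell import *
import cv2
p,d=read_camera("top");cv2.imwrite("pics/z6.png",cv2.resize(p[220:270,280:340,::-1],None,fx=10,fy=10,interpolation=0));cv2.imwrite("pics/full6.png",p[:,:,::-1])
E
```

```text
[ 0.52155428 -0.32226272  0.19651026] [-0.21104073  0.77505338 -0.05030465] 11.6
```

View pics/z6.png

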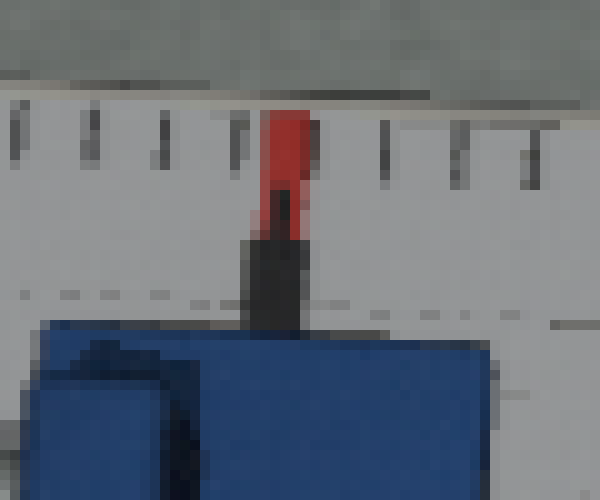

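View pics/full6.png

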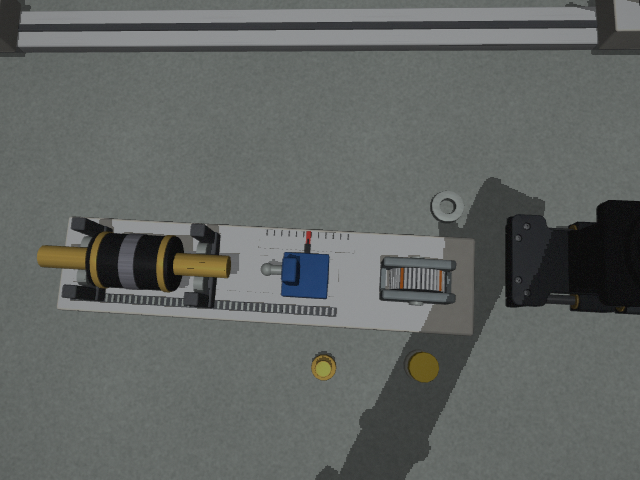

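The black pointer is centred in the red band, with red visible on both sides (band at px 265–305, pointer at 270–290). The ring, weight and jar are where they started, and the hand is clear.

```bash
python3 -c "
from cell import env
print(env.sign_off())"
```

```text
the job is handed in; nothing more can be done
None
```

The pointer of the blue stop now stands inside the red mark, and I have handed the job in; the sign-off reports no verdict.

I rolled the wheel with the closed fingertips, about 8–16 N on the crest. It took four full strokes and one partial one, which I stopped and then extended once by 7 mm. The stop was only moved this way. The hand was raised clear afterwards, and the robot clock read about 12 s of the 54 s allowed.

Last checks:
- **Pointer:** in the final top view there is red on both sides of it, and it is within about 1 mm of the mark's centre.
- **Loose things:** the brass weight, bearing ring and jar stand at the same pixels as at the start.
- **Hand:** it is clear of everything, and the force reading was close to zero.
- **Disagreement:** while the finger was still on the wheel, the oblique wrist view showed the pointer slightly off-centre within the band. I put that down to the viewing angle and relied on the top view.

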